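# Turn the hold-down arm of the milling-blank fixture end for end

## Robot

A 6-joint arm with a two-finger parallel gripper is mounted at the origin on a cart in front of the work surface, level with it; the furniture and walls round the work are solid. World frame = base frame: x ahead of the robot, y to its left, z up, the work surface at z = 0. Lengths are in m, angles in rad, forces in N, time in s.
With the tool pointing down it reaches from about 0.2 to 0.875 m from the base axis. Payload 3.4 kg.
Tool frame: the origin (TCP) lies at the very end of the fingers, on their centre line; the grasp point (between the pads) lies 19 mm behind it (robot.hold_point_z is the distance from the TCP to the grasp point, in m); z points along the fingers, y is the line along which they close (so a half turn about z gives the same grasp; the last joint's range is limited). The gripper opens to 94 mm and grips with 3 to 60 N. Pads are 16 mm wide; open, the fingers measure 119 mm over their backs; the gripper's body (75 mm by 177 mm) begins 78 mm behind the grasp point.
Start: joints at [1.172, 0.276, 1.505, -0, 1.361, -0.121], TCP at [0.158, 0.553, 0.18] pointing down, gripper open.
Joint ranges: [-2.89, 2.89], [-0.75, 2.08], [0.22, 2.7], [-1.18, 4.32], [0.11, 2.71], [-2.7, 2.7]. Speed limits (rad/s): [2.57, 2.57, 3.14, 3.14, 3.14, 3.14].

## Interface

Orientations are given as a rotation vector (axis times angle).
In Python, from cell import robot, eyes gives the robot as it stands.
- The arm moves only by the tool step_arm, never from a script. Its argument "plan" is a list of rows, each a list of 6 numbers: the shift along the tool's x, y, z in mm, then the turn, a rotation vector about the tool's x, y, z in degrees. A call has 1 to 12 rows; each row is the pose to reach, as a shift and turn from the pose commanded when the call began, along the tool's axes at that moment; what a row does not reach only later rows make up. A row lasts 1/8 s, in which the tool goes at most 62.5 mm and 10.7 degrees, less where a joint would pass 70% of its speed; a pose out of reach is approached as far as the arm can. A call with a gripper value outside its range is refused whole. "hand" is the closure, from 0 (fully open) to 1 (shut), set as the call begins (left out, the last holds). The fingers move at their own pace and stop on an object; "newtons" is the grip in N (left out, the last holds). Time passes only in rows, so rows that repeat a pose let the fingers close. It gives the time, the measured TCP pose, the force, the opening and the grip force at its end, in the units of the state.
- robot.sense(): the state, without advancing time (a new reading comes with each control period).
- eyes.read_camera(name): name is "scene" or "top" or "wrist"; returns a dict with "img" (480x640x3 uint8, red, green, blue), "fx", "fy", "cx", "cy" (pixels), "dist" ([k1, k2, p1, p2, k3] as OpenCV has them; the pictures are not rectified), "origin" and "attitude" of the camera in the world. Camera axes: x right, y up, looking along -z (the intrinsics and any distortion apply to the point x, -y, -z); pixel columns grow to the right and rows downward; lengths in m; the calibration is good to about 2 mm. A picture is of the moment at which its call begins. There is no depth.
- robot.close_job(): hands the job in; it is judged then, once.
The state is a dict: "time": time; "joint_pos": joint angles; "qd": joint speeds; "effort": joint torques, N m; "eef_pos": TCP position; "eef_rot": TCP orientation; "force": force on the tool from outside, world axes, zero at the start; "wrist_torque": the same for the moment, N m; "finger_gap": opening from 0.0 (shut) to 1.0 (fully open); "grip_force": force on a finger pad.
Only numpy, scipy, OpenCV 4.12 (cv2) and the standard library are available. Lean on these libraries where they do the work, as an engineer would, in place of code of your own. Each camera call takes 0.05 s, during which the arm holds its last target. There are 200 camera calls.

## Task

The hold-down arm of the milling-blank fixture was fitted back to front: its bare steel nose is over the blank and it stands proud on the index lugs. Lift the arm off its pivot pin, turn it end for end and refit it so that the red pad is over the blank and the arm drops fully home, flat on the index ring. Leave the arm there released, with the blank still in its nest and the other things on the bench undisturbed.

Things in the scene. Friction and masses are not known exactly. Their poses are not given: they have to be found in the camera images.
- fixture: fixed fixture for a milling blank: aluminium plate 250 x 146 x 8 mm with a pillar, index ring, pivot pin, two stop posts and a nest. Origin: on the pivot axis at the plate's underside (on the bench), z up, x towards the nest, whose middle is at x = 106 mm
- pin_tip (a point): tip of the vertical steel pivot pin, on the pivot axis 70 mm above the fixture's origin; the pin is 10 mm across, tapered over its last 6 mm, axes as the fixture's
- ring_top (a point): centre of the flat top of the steel index ring (72 mm across, 30 mm above the fixture's origin; axes as the fixture's). On it two brass lugs 6 mm high, 7 mm long, 8 mm wide, opposite each other: 15 mm from the axis on the blank side, 28 mm on the far side. Their line is up to 0.35 rad to either side of the fixture's x; this angle is not reported: see it, or feel where the arm drops
- stop (a point): top of one of two fixed stop posts, 8 mm across and 54 mm high, at x = -51, y = +-48 mm of the fixture (this one at +y). They let an arm on the pin swing only about 0.5 rad either side of the fixture's x, so that it cannot be turned round on the pin
- hold_arm: loose hold-down arm, about 0.2 kg, 212 mm long: blue grip boss in the middle, round red pad at one end, bare steel nose at the other. Origin: bore axis at the underside of the hub; z up, x along the arm to the pad, y across. Bore 13 mm, through, 30 mm deep. Foot of the hub 78 (x) x 32 (y) mm; side bars 22 mm wide, tops 11 mm above the origin (ends up to 14)
- boss (a point): centre of the top of the arm's blue boss, 30 mm above the arm's origin; boss 46 mm long (x), 32 mm wide (y), its flat y faces go straight down to the hub's underside: grip it across y. Axes as the arm's
- pad (a point): centre of the red pad's underside, 94 mm from the arm's origin along x, 2 mm below it. Hub underside: pockets 10 (x) x 14 (y) x 8 mm deep at x = 15 and -28 mm. With the pad to the blank and arm x within about 0.08 rad of the lug line they take the lugs and the arm is home (origin 30 mm above the fixture's); else it rests on the lugs at 36 mm
- blank: zirconia milling blank, white disc in a dark frame, 119 x 122 x 17 mm, loose on the plate in the nest between four black corner angles; origin at the centre of its underside. Its top is about 5 mm lower than the ring's top. To be left where it is
- tin: round polishing tin, blue lid, 64 mm across, 28 mm high; a bystander, origin at the centre of its underside
- model: plaster dental arch model, 62 x 66 x 28 mm; a bystander, origin at the centre of its underside
- bottle: small white bottle with a black cap, 30 mm across, 70 mm high; a bystander, origin at the centre of its underside
- tweezer: black tweezers lying flat, 128 mm long; a bystander, origin at the centre of its underside
Things that resemble listed ones, but are neither listed nor needed, are in the scene too. What is shaped like the blank but green is not meant.

How it is judged:
By the outcome, as a careful person would: the job done as asked, in the order asked, and still so for the second after the job is handed in, with the robot touching nothing.
It also fails if it takes over 48 s, if anything falls off the work surface, if the arm or the gripper's body presses on something with over 40 N, if the wrist force passes 120 N, or if a joint passes its speed limit or range.

## Working session

There is one attempt and no reset: what is moved stays moved. The work goes in short steps, Python scripts to look and compute and a tool call to move; the robot and the scene stay as the last step left them, time stands still between calls to the robot, and variables do not carry over. Pictures are saved under pics/ and viewed, at most 10 in all, crops included, and the job is handed in when it is done.

Besides the shell and the picture viewer there is one more tool, called by a JSON object that holds its "op" and its "data", one argument or row to a line. step_arm: Moves the arm, as the interface text tells. Its arguments: {"type":"object","properties":{"plan":{"type":"array"},"hand":{"type":"number"},"newtons":{"type":"number"}},"required":["plan"]}

```bash
mkdir -p pics; ls; cat > h.py <<'E'
import numpy as np, cv2
from scipy.spatial.transform import Rotation as R
from cell import robot, eyes
def cam(n):
    c=eyes.read_camera(n)
    a=np.array(c['attitude'],float)
    c['R']=a if a.shape==(3,3) else (R.from_rotvec(a).as_matrix() if a.size==3 else R.from_quat(a).as_matrix())
    c['K']=np.array([[c['fx'],0,c['cx']],[0,c['fy'],c['cy']],[0,0,1.]])
    return c
def save(c,name): cv2.imwrite(f'pics/{name}.png',c['img'][:,:,::-1])
def ray(c,px):
    p=cv2.undistortPoints(np.array(px,float).reshape(-1,1,2),c['K'],np.array(c['dist'],float)).reshape(-1,2)
    d=np.c_[p[:,0],-p[:,1],-np.ones(len(p))]@c['R'].T
    return np.array(c['origin'],float),d
def onz(c,px,z):
    o,d=ray(c,px); return o+d*((z-o[2])/d[:,2])[:,None]
def proj(c,P):
    q=(np.atleast_2d(P)-np.array(c['origin']))@c['R']
    return cv2.projectPoints((q*[1,-1,-1]).reshape(-1,1,3),np.zeros(3),np.zeros(3),c['K'],np.array(c['dist'],float))[0].reshape(-1,2)
E
python3 - <<'E'
from h import *
for n in ['scene','top']:
    c=cam(n); save(c,n+'0'); print(n,c['origin'],c['attitude'],c['fx'],c['dist'])
print(robot.sense())
E
```

```text
pics
scene [-0.03547958 -0.4421846   0.58554889] [ 0.94163858 -0.44766925 -0.80558824] 481.27536818733455 [-0.07578225  0.          0.          0.          0.        ]
top [0.51460376 0.0548825  1.3621471 ] [ 0.03796654 -0.05454778 -1.57249801] 499.975922321443 [-0.13602714  0.          0.          0.          0.        ]
{'time': 0.1, 'joint_pos': array([ 1.17200113e+00,  2.76539661e-01,  1.50596796e+00, -2.65207578e-05,
        1.36068149e+00, -1.20992939e-01]), 'qd': array([ 0.00220449, -0.00058516, -0.0020049 ,  0.00183551, -0.0010935 ,
       -0.00045532]), 'effort': array([ 9.88119973e-04, -4.05454731e+01, -2.37780637e+01,  7.03596300e-02,
        2.98623811e-02, -3.54739836e-05]), 'eef_pos': array([0.15749566, 0.55246327, 0.17920213]), 'eef_rot': array([-4.34906838e-01, -3.11095395e+00,  2.43364936e-03]), 'force': array([ 0.95383172,  0.68246011, -0.01502455]), 'wrist_torque': array([ 0.00929065, -0.05280791, -0.04807735]), 'grip_force': 0.0, 'finger_gap': 1.0013917621173625}
```

View pics/top0.png

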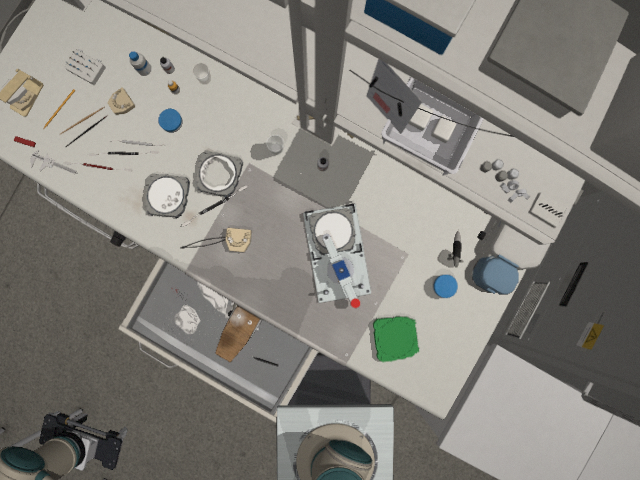

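View pics/scene0.png

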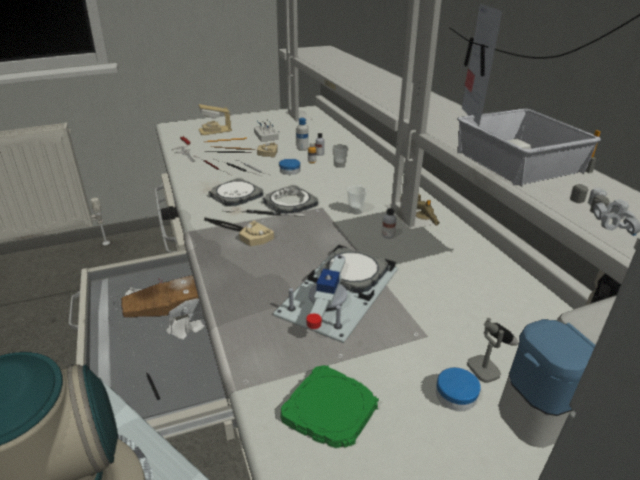

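Top view: the fixture is at about (338,255), with its nest and white blank at (332,232), the blue boss at (341,270) and the red pad at (355,303), near the robot. The other white discs at (165,195) and (217,172) are loose lookalikes. The green one at (396,338) is not meant. I'll confirm in one enlarged crop.

```bash
python3 - <<'E'
from h import *
c=cam('top'); im=c['img'][195:320,280:400]
cv2.imwrite('pics/crop.png',cv2.resize(im,None,fx=4.8,fy=4.8,interpolation=cv2.INTER_CUBIC)[:,:,::-1])
def blob(c,f,roi):
    x0,y0,x1,y1=roi; h=cv2.cvtColor(c['img'],cv2.COLOR_RGB2HSV)
    m=np.zeros(h.shape[:2],np.uint8); m[y0:y1,x0:x1]=(f(h)[y0:y1,x0:x1]*255).astype(np.uint8)
    n,l,s,ce=cv2.connectedComponentsWithStats(m); k=1+np.argmax(s[1:,4]); 
    return ce[k],s[k],cv2.minAreaRect(np.argwhere(l==k)[:,::-1].astype(np.float32))
red=lambda h:((h[...,0]<8)|(h[...,0]>172))&(h[...,1]>150)&(h[...,2]>90)
blu=lambda h:(abs(h[...,0].astype(int)-112)<14)&(h[...,1]>130)&(h[...,2]>40)
s=cam('scene')
for n,cc,roi in (('top',c,(300,200,380,320)),('scene',s,(270,240,400,340))):
    r=blob(cc,red,roi); b=blob(cc,blu,roi); print(n,'red',r,'blue',b)
    print(onz(cc,r[0],.043),onz(cc,b[0],.066))
E
```

```text
top red (array([355.06557377, 302.75409836]), array([351, 299,   9,   9,  61], dtype=int32), ((355.0, 303.0), (8.0, 8.0), 90.0)) blue (array([340.71005917, 269.79289941]), array([333, 261,  17,  19, 169], dtype=int32), ((340.6907653808594, 269.80413818359375), (16.65167808532715, 11.37187671661377), 66.03751373291016))
[[ 0.43546271 -0.0514936   0.043     ]] [[ 0.52224232 -0.01279168  0.066     ]]
scene red (array([313.71428571, 320.1863354 ]), array([307, 314,  14,  14, 161], dtype=int32), ((313.5, 320.5), (13.0, 13.0), 90.0)) blue (array([327.70205479, 280.09931507]), array([317, 270,  22,  22, 292], dtype=int32), ((327.01177978515625, 280.4470520019531), (19.740673065185547, 20.825326919555664), 12.52880859375))
[[ 0.4367754  -0.05166162  0.043     ]] [[ 0.51562801 -0.01921832  0.066     ]]
```

View pics/crop.png

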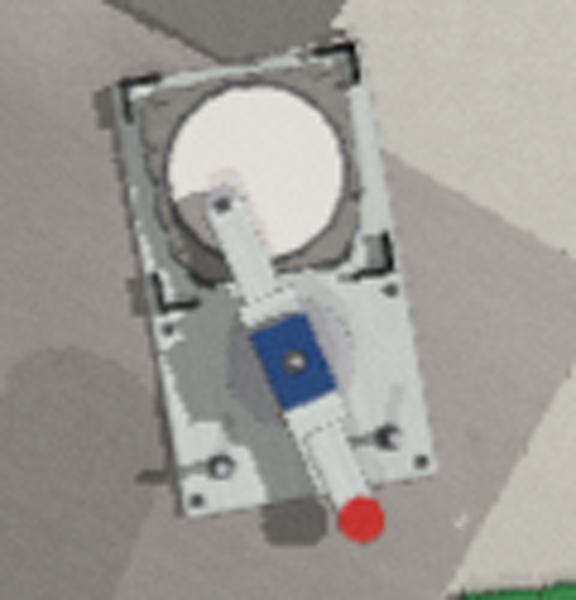

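The crop confirms it. The boss is at crop (293,360), the pin tip shows in the bore at (295,361), the stops are at (222,467) and (388,436), and the pad at (361,519) hangs off the robot side. So the arm is reversed.

```bash
python3 - <<'E'
from h import *
c=cam('top'); s=cam('scene')
C=lambda p:(np.array(p)-2)/4.8+[280,195]
g=onz(c,[C((295,361))],.07)[0]; print('pin',g)
st=onz(c,[C((222,464)),C((388,434))],.054); print('stops',st, st.mean(0), np.linalg.norm(st[0]-st[1]))
pl=onz(c,[C((112,85)),C((357,38)),C((437,468)),C((185,515))],.008); print('plate',pl, np.linalg.norm(np.diff(pl,axis=0),axis=1))
b=onz(c,[C((256,174))],.025)[0]; print('blank',b,np.linalg.norm((b-g)[:2]))
# white disc centroid excluding arm: min enclosing circle
v=c['img'].min(2); m=np.zeros_like(v); m[205:260,305:365]=(v[205:260,305:365]>215)*255
k=max(cv2.findContours(m,0,2)[0],key=cv2.contourArea); ct,r=cv2.minEnclosingCircle(k); print(ct,r,onz(c,[ct],.025))
for n,cc,px in (('bossS',s,(327.0,280.4)),):
    # blue top face in scene
    print(proj(s,[g]), proj(s,[[g[0],g[1],.066]]))
mid=st.mean(0); fx=(g-mid)[:2]; print('fix yaw stops',np.arctan2(*fx[::-1]),np.linalg.norm(fx),'normal',np.arctan2(*(st[1]-st[0])[:2][::-1])+np.pi/2,'blank',np.arctan2(*(b-g)[:2][::-1]))
e=pl[1]-pl[2]+pl[0]-pl[3]; print('plate yaw',np.arctan2(e[1],e[0]))
E
```

```text
pin [ 0.5222193  -0.01344047  0.07      ]
stops [[ 0.46643793  0.02567235  0.054     ]
 [ 0.48238501 -0.06485136  0.054     ]] [ 0.47441147 -0.0195895   0.054     ] 0.09191762608342448
plate [[ 0.67925694  0.08640236  0.008     ]
 [ 0.70605879 -0.05300741  0.008     ]
 [ 0.46195752 -0.09668482  0.008     ]
 [ 0.43615581  0.04554102  0.008     ]] [0.14196276 0.24797812 0.14454729]
blank [0.62700422 0.00550274 0.025     ] 0.10648344519105449
(333.0583801269531, 230.13229370117188) 17.08050537109375 [[0.62889209 0.00511408 0.025     ]]
[[327.47112084 275.41242696]] [[327.4396573  277.19584537]]
fix yaw stops 0.1279176006305207 0.048201657185751305 normal 0.17437560492004311 blank 0.1788501272555711
plate yaw 0.17180804453075976
```

{"op": "step_arm", "data": {
  "plan": [
    [0,0,-20,0,0,10],
    [0,0,-20,0,0,20],
    [0,0,-20,0,0,30],
    [0,0,-20,0,0,40],
    [0,0,-20,0,0,50],
    [0,0,-20,0,0,60],
    [0,0,-20,0,0,70],
    [0,0,-20,0,0,80]
  ],
  "hand": 0
}}

```text
time: 1.3
eef_pos: [0.1577, 0.5529, 0.1999]
eef_rot: [2.339, 2.097, -0.0]
force: [-0.7, -0.2, -0.1]
finger_gap: 1.001
grip_force: 0.0
```

{"op": "step_arm", "data": {
  "plan": [
    [-44,35,0,0,0,5],
    [-87,71,0,0,0,10],
    [-131,106,0,0,0,15],
    [-174,141,0,0,0,20],
    [-218,177,0,0,0,25],
    [-262,212,0,0,0,30],
    [-305,247,0,0,0,35],
    [-349,283,0,0,0,40],
    [-392,318,0,0,0,45],
    [-436,353,0,0,0,50],
    [-480,389,0,0,0,55],
    [-523,424,0,0,0,59.7]
  ]
}}

```text
time: 2.8
eef_pos: [0.5264, -0.0127, 0.2]
eef_rot: [-3.072, -0.658, -0.001]
force: [-1.1, 0.8, 0.2]
finger_gap: 0.998
grip_force: 0.0
```

```bash
python3 - <<'E'
from h import *
c=cam('wrist'); save(c,'w1'); s=robot.sense(); print(s['eef_pos'],s['eef_rot'],s['joint_pos'],c['origin'],s['time'])
E
```

```text
[ 0.53107214 -0.0192337   0.19958191] [3.0665054  0.64897663 0.0048728 ] [-0.16279214  0.19630782  1.56488603 -0.00565456  1.37490529  0.99197634] [0.60353003 0.0220975  0.40385151] 2.85
```

View pics/w1.png

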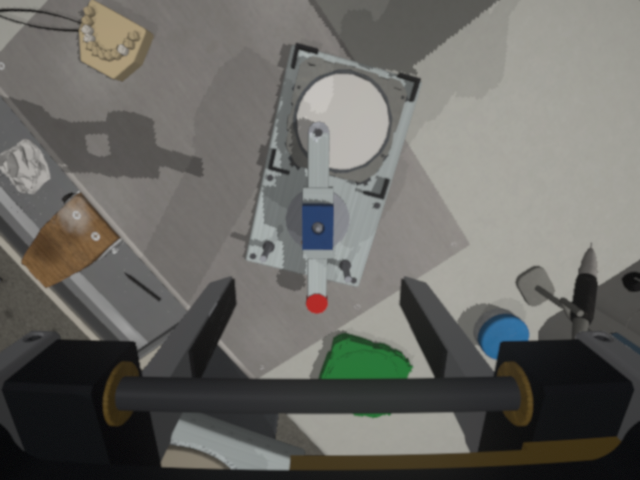

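The wrist view shows the arm upright in the image, with the boss at (318,227), the pin at (318,228), the pad at (317,303) and the nose over the blank at (318,132). I'll let the robot settle, then measure with the wrist camera.

{"op": "step_arm", "data": {
  "plan": [
    [0,0,0,0,0,0],
    [0,0,0,0,0,0],
    [0,0,0,0,0,0]
  ]
}}

```text
time: 3.22
eef_pos: [0.5248, -0.0097, 0.2002]
eef_rot: [-3.07, -0.666, -0.0]
force: [0.0, -0.2, 0.1]
finger_gap: 1.0
grip_force: 0.0
```

```bash
cat >> h.py <<'E'
def blob(c,f,roi):
    x0,y0,x1,y1=roi; h=cv2.cvtColor(c['img'],cv2.COLOR_RGB2HSV)
    m=np.zeros(h.shape[:2],np.uint8); m[y0:y1,x0:x1]=(f(h)[y0:y1,x0:x1]*255).astype(np.uint8)
    n,l,s,ce=cv2.connectedComponentsWithStats(m); k=1+np.argmax(s[1:,4])
    return ce[k],s[k],cv2.minAreaRect(np.argwhere(l==k)[:,::-1].astype(np.float32))
red=lambda h:((h[...,0]<8)|(h[...,0]>172))&(h[...,1]>150)&(h[...,2]>90)
blu=lambda h:(abs(h[...,0].astype(int)-112)<14)&(h[...,1]>130)&(h[...,2]>40)
def tool(): 
    s=robot.sense(); M=R.from_rotvec(s['eef_rot']).as_matrix(); return s,M,np.arctan2(M[1,0],M[0,0])
E
python3 - <<'E'
from h import *
c=cam('wrist'); s,M,yaw=tool(); print(s['eef_pos'],yaw,M[:,2],s['joint_pos'][[0,5]],s['force'],s['time'])
roi=(270,160,370,330)
r=blob(c,red,roi); b=blob(c,blu,roi); print(r,b)
g=c['img'].astype(int)
B=onz(c,[b[2][0]],.066)[0]; P=onz(c,[r[0]],.044)[0]
print('boss',B,'pad',P,np.linalg.norm((P-B)[:2]),'noseyaw',np.arctan2(*(B-P)[:2][::-1]))
# pin tip: bright px within the blue blob
x,y=map(int,b[0]); w=cv2.cvtColor(c['img'],cv2.COLOR_RGB2HSV)[y-9:y+10,x-9:x+10,1]
yy,xx=np.where(w<90); print('pin px',xx.mean()+x-9,yy.mean()+y-9,len(xx))
pin=onz(c,[[xx.mean()+x-9,yy.mean()+y-9]],.069)[0]; print('pin',pin)
print('shift tool mm',1000*M.T@(B-s['eef_pos']))
E
```

```text
[ 0.52492439 -0.00977594  0.20022499] 0.4274567254443596 [ 2.20923279e-04  2.06853871e-04 -9.99999954e-01] [-0.15138599  0.9919076 ] [-0.18123886 -0.72318493 -0.59475395] 3.275
(array([318.87959866, 303.03010033]), array([309, 294,  21,  19, 299], dtype=int32), ((319.04052734375, 303.24322509765625), (17.5906925201416, 20.385475158691406), 80.53767395019531)) (array([320.46368715, 226.12011173]), array([ 306,  205,   30,   43, 1074], dtype=int32), ((320.5, 226.0), (42.0, 29.0), 90.0))
boss [ 0.5257849  -0.01256606  0.066     ] pad [ 0.43651662 -0.05167136  0.044     ] 0.09745793693484661 noseyaw 0.4128845216801769
pin px 320.8137254901961 227.01960784313727 102
pin [ 0.52563065 -0.01295634  0.069     ]
shift tool mm [ -0.41207966   2.9087823  134.22459283]
```

{"op": "step_arm", "data": {
  "plan": [
    [-1.5,2.6,30,0,0,0.7],
    [-1.5,2.6,60,0,0,0.7],
    [-1.5,2.6,90,0,0,0.7],
    [-1.5,2.6,120,0,0,0.7],
    [-1.5,2.6,140,0,0,0.7],
    [-1.5,2.6,155,0,0,0.7],
    [-1.5,2.6,160,0,0,0.7],
    [-1.5,2.6,160,0,0,0.7]
  ]
}}

```text
time: 4.28
eef_pos: [0.5255, -0.0137, 0.0402]
eef_rot: [3.075, 0.645, 0.001]
force: [1.3, -0.8, 0.9]
finger_gap: 1.0
grip_force: 0.0
```

{"op": "step_arm", "data": {
  "plan": [
    [0,0,0,0,0,0],
    [0,0,0,0,0,0],
    [0,0,0,0,0,0],
    [0,0,0,0,0,0],
    [0,0,0,0,0,0],
    [0,0,0,0,0,0]
  ],
  "hand": 1,
  "newtons": 30
}}

```text
time: 5.03
eef_pos: [0.5252, -0.0139, 0.0399]
eef_rot: [-3.075, -0.645, 0.0]
force: [-0.9, -0.4, -0.2]
finger_gap: 0.401
grip_force: 0.0
```

{"op": "step_arm", "data": {
  "plan": [
    [0,0,0,0,0,0],
    [0,0,0,0,0,0],
    [0,0,0,0,0,0],
    [0,0,0,0,0,0]
  ]
}}

```text
time: 5.52
eef_pos: [0.5224, -0.0083, 0.0403]
eef_rot: [-3.065, -0.638, 0.004]
force: [-4.7, 12.4, 8.9]
finger_gap: 0.158
grip_force: 35.8
```

```bash
python3 - <<'E'
from h import *
c=cam('wrist'); cv2.imwrite('pics/w2.png',c['img'][:,:,::-1]); s,M,yaw=tool()
t=cam('top'); cv2.imwrite('pics/t2.png',cv2.resize(t['img'][195:320,280:400],None,fx=4.8,fy=4.8)[:,:,::-1])
print(s)
E
```

```text
{'time': 5.575, 'joint_pos': array([-0.15633101,  0.32023   ,  1.82150916,  0.01068326,  1.00611759,
        0.99837535]), 'qd': array([ 1.50229404e-03, -1.06903039e-03,  2.06006416e-04, -9.21959900e-05,
       -7.19885159e-04,  2.47586265e-04]), 'effort': array([-6.85602665e+00, -3.44578171e+01, -2.07215130e+01, -3.96477789e+00,
       -2.45735295e+00, -1.11102764e-02]), 'eef_pos': array([ 0.52237565, -0.0082795 ,  0.04028472]), 'eef_rot': array([-3.06527342, -0.63788512,  0.00413764]), 'force': array([-4.47974501, 13.05650891,  8.36901728]), 'wrist_torque': array([ 2.57205928,  0.88618759, -0.01632312]), 'grip_force': 35.81760386146982, 'finger_gap': 0.15754569943345467}
```

View pics/w2.png

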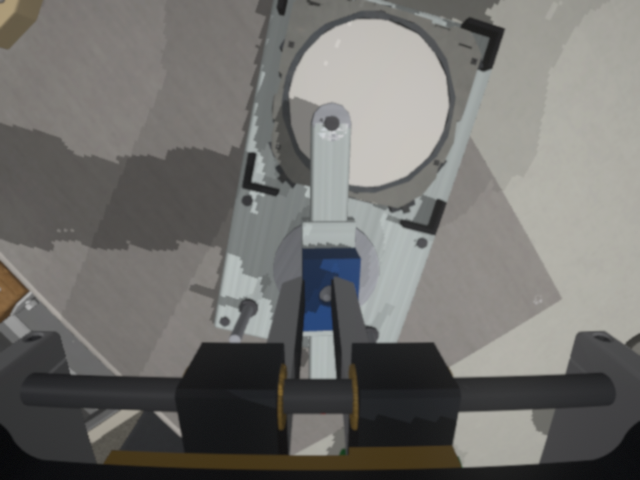

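The wrist view shows the left finger against the boss's left face, at (302,290). The right finger's tip, at (340,280), lies over the boss top, whose right edge is at (358,260). That agrees with the odd 15 mm gap, so I'll check from the side.

```bash
python3 - <<'E'
from h import *
c=cam('scene'); im=c['img'][210:350,250:420]
cv2.imwrite('pics/s2.png',cv2.resize(im,None,fx=4.2,fy=4.2,interpolation=cv2.INTER_CUBIC)[:,:,::-1])
E
```

```text
(no output)
```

View pics/s2.png

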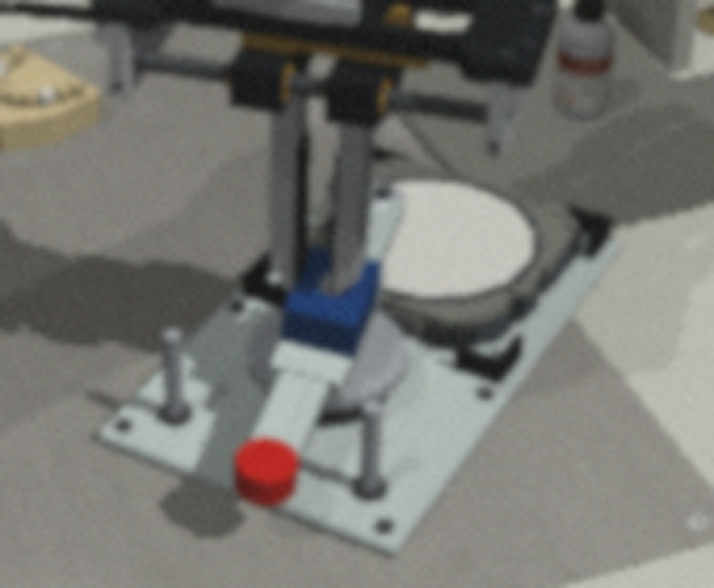

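The right finger has sunk into the boss top instead of stopping on its side face. I'll open partly, then re-check gently with a small force.

{"op": "step_arm", "data": {
  "plan": [
    [0,0,0,0,0,0],
    [0,0,0,0,0,0],
    [0,0,0,0,0,0],
    [0,0,0,0,0,0],
    [0,0,0,0,0,0],
    [0,0,0,0,0,0]
  ],
  "hand": 0.4,
  "newtons": 10
}}

```text
time: 6.42
eef_pos: [0.5253, -0.0141, 0.0398]
eef_rot: [-3.075, -0.644, 0.0]
force: [0.2, -0.6, 0.1]
finger_gap: 0.599
grip_force: 0.0
```

```bash
python3 - <<'E'
from h import *
c=cam('wrist'); t=cam('top'); s,M,yaw=tool(); print(s['eef_pos'],yaw,s['force'],s['finger_gap'],s['grip_force'])
a=np.hstack([c['img'][60:460,170:470],cv2.resize(t['img'][215:315,300:400],(400,400),interpolation=cv2.INTER_CUBIC)])
cv2.imwrite('pics/w3.png',a[:,:,::-1])
E
```

```text
[ 0.52523129 -0.01400464  0.03989179] 0.41326096597805473 [0.52790704 0.07422511 0.22973179] 0.5998000989216227 0.0
```

View pics/w3.png

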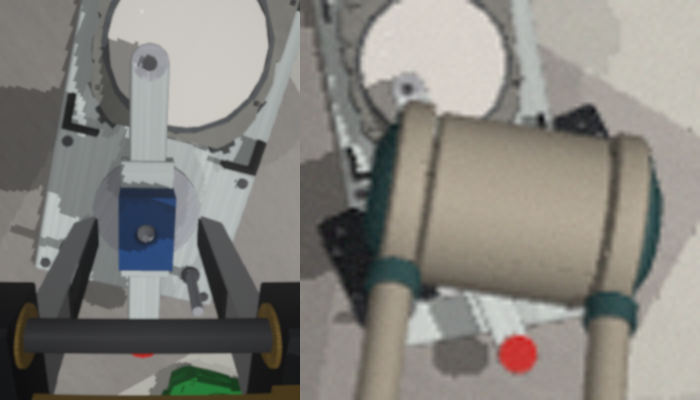

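The arm is undisturbed and the fingers straddle the boss symmetrically: tips at crop x 97 and 199, boss from 119 to 175. I'll close slowly.

{"op": "step_arm", "data": {
  "plan": [
    [0,0,0,0,0,0],
    [0,0,0,0,0,0],
    [0,0,0,0,0,0],
    [0,0,0,0,0,0]
  ],
  "hand": 0.64,
  "newtons": 8
}}

```text
time: 7.02
eef_pos: [0.5252, -0.0139, 0.0399]
eef_rot: [-3.075, -0.645, 0.0]
force: [0.9, 0.3, 0.3]
finger_gap: 0.36
grip_force: 0.1
```

{"op": "step_arm", "data": {
  "plan": [
    [0,0,0,0,0,0],
    [0,0,0,0,0,0],
    [0,0,0,0,0,0]
  ],
  "hand": 0.68,
  "newtons": 8
}}

```text
time: 7.4
eef_pos: [0.525, -0.0139, 0.04]
eef_rot: [-3.074, -0.645, 0.001]
force: [-1.2, 0.5, 1.6]
finger_gap: 0.324
grip_force: 1.7
```

{"op": "step_arm", "data": {
  "plan": [
    [0,0,0,0,0,0],
    [0,0,0,0,0,0],
    [0,0,0,0,0,0],
    [0,0,0,0,0,0]
  ],
  "hand": 0.74,
  "newtons": 8
}}

```text
time: 7.9
eef_pos: [0.5239, -0.0119, 0.0401]
eef_rot: [-3.071, -0.642, 0.002]
force: [-2.7, 4.9, 6.2]
finger_gap: 0.265
grip_force: 7.5
```

```bash
python3 - <<'E'
from h import *
c=cam('wrist'); s,M,yaw=tool(); print(s['eef_pos'],yaw,s['force'],s['finger_gap'],s['grip_force'],s['wrist_torque'])
cs=cam('scene')
a=np.hstack([cv2.resize(c['img'][200:330,240:400],(640,520)[:2])[:, :400+0] if 0 else cv2.resize(c['img'][210:330,250:400],(400,320)),cv2.resize(cs['img'][250:330,290:390],(400,320),interpolation=cv2.INTER_CUBIC)])
cv2.imwrite('pics/w4.png',a[:,:,::-1])
E
```

```text
[ 0.52391501 -0.01186779  0.04015809] 0.4123226158176008 [-3.42763858  5.80024248  5.61193773] 0.2594614220893807 7.51683417482127 [ 0.90845768  0.72846321 -0.05463949]
```

View pics/w4.png

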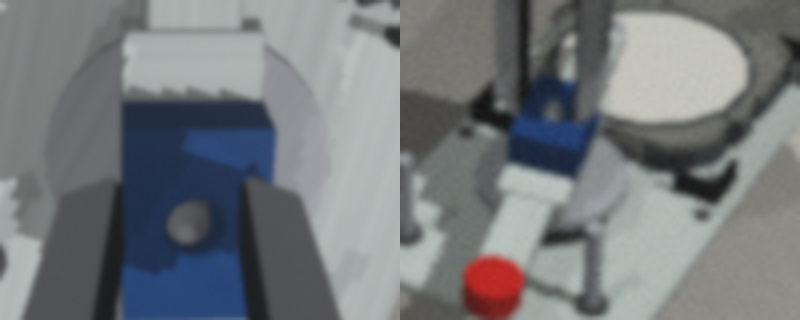

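The left finger is flush with the boss while the right one overlaps the boss top by about 6 mm. The net lateral force equals one finger's grip. I'll check whether the tips are really where the pose says by projecting them.

```bash
python3 - <<'E'
from h import *
c=cam('wrist'); s,M,yaw=tool(); p=s['eef_pos']; g=s['finger_gap']*.094/2
print(c['fx'],c['origin'],M.T@(np.array(c['origin'])-p))
for dz in (0,-.01,-.02,-.03):
    P=[p+M@[.008,y,dz] for y in (-g,g)]+[p+M@[-.008,y,dz] for y in (-g,g)]
    print(dz,proj(c,P).round(0).tolist(), proj(cam('scene'),P).round(0).tolist())
a=np.array([.525,-.013,0]); u=np.array([np.cos(.413),np.sin(.413),0]); v=np.array([-u[1],u[0],0])
for z in (.036,.066): print('boss corners',z,proj(c,[a+u*.023*i+v*.016*j+[0,0,z] for i,j in ((1,1),(1,-1),(-1,-1),(-1,1))]).round(0).tolist())
b=blob(c,blu,(240,200,400,380)); print(b)
E
```

```text
343.33317384656954 [0.60194555 0.0214809  0.24384619] [ 8.47414878e-02 -1.29486382e-04 -2.03754123e-01]
0 [[298.0, 265.0], [337.0, 265.0], [299.0, 288.0], [336.0, 288.0]] [[322.0, 284.0], [335.0, 286.0], [320.0, 289.0], [332.0, 291.0]]
-0.01 [[298.0, 271.0], [338.0, 271.0], [298.0, 295.0], [337.0, 295.0]] [[322.0, 280.0], [335.0, 282.0], [320.0, 285.0], [333.0, 287.0]]
-0.02 [[297.0, 277.0], [339.0, 277.0], [297.0, 302.0], [338.0, 302.0]] [[322.0, 275.0], [335.0, 278.0], [320.0, 280.0], [333.0, 283.0]]
-0.03 [[296.0, 284.0], [340.0, 284.0], [296.0, 310.0], [339.0, 310.0]] [[322.0, 271.0], [335.0, 273.0], [320.0, 276.0], [333.0, 278.0]]
boss corners 0.036 [[295.0, 240.0], [345.0, 240.0], [344.0, 305.0], [296.0, 305.0]]
boss corners 0.066 [[291.0, 255.0], [349.0, 255.0], [347.0, 329.0], [293.0, 329.0]]
(array([319.62282794, 292.34889267]), array([ 295,  258,   57,   72, 2935], dtype=int32), ((323.0, 293.5), (71.0, 56.0), 90.0))
```

Seen in both w1 and w3, the rendered fingertips fit a point about 20–25 mm behind the stated TCP. The boss fits its stated height. So the fingers probably only caught the boss's top edge. I'll open and go lower in small steps, watching the force.

{"op": "step_arm", "data": {
  "plan": [
    [0,0,0,0,0,0],
    [0,0,0,0,0,0],
    [0,0,0,0,0,0],
    [0,0,4,0,0,0],
    [0,0,8,0,0,0],
    [0,0,8,0,0,0]
  ],
  "hand": 0.4
}}

```text
time: 9.0
eef_pos: [0.5248, -0.0139, 0.0314]
eef_rot: [-3.074, -0.644, 0.002]
force: [-0.3, -0.7, -0.5]
finger_gap: 0.599
grip_force: 0.0
```

```bash
python3 - <<'E'
from h import *
print(robot.hold_point_z)
c=cam('wrist'); s,M,yaw=tool(); p=s['eef_pos']; g=s['finger_gap']*.094/2; print(p,s['force'],s['finger_gap'])
im=c['img'].copy()
for dz,col in ((0,(255,0,0)),(-.025,(0,255,0))):
    for q in proj(c,[p+M@[x,y,dz] for x in (-.008,.008) for y in (-g,g)]): cv2.circle(im,tuple(int(round(v)) for v in q),1,col,-1)
sc=cam('scene'); i2=sc['img'].copy()
for dz,col in ((0,(255,0,0)),(-.025,(0,255,0))):
    for q in proj(sc,[p+M@[x,y,dz] for x in (-.008,.008) for y in (-g,g)]): cv2.circle(i2,tuple(int(round(v)) for v in q),0,col,-1)
a=np.hstack([cv2.resize(im[210:360,240:400],(400,375)),cv2.resize(i2[235:310,285:365],(400,375),interpolation=cv2.INTER_CUBIC)])
cv2.imwrite('pics/w5.png',a[:,:,::-1])
E
```

```text
0.0188
[ 0.52502695 -0.01392044  0.03161798] [-0.11109747  0.41449243 -0.04695486] 0.5999146611557736
```

View pics/w5.png

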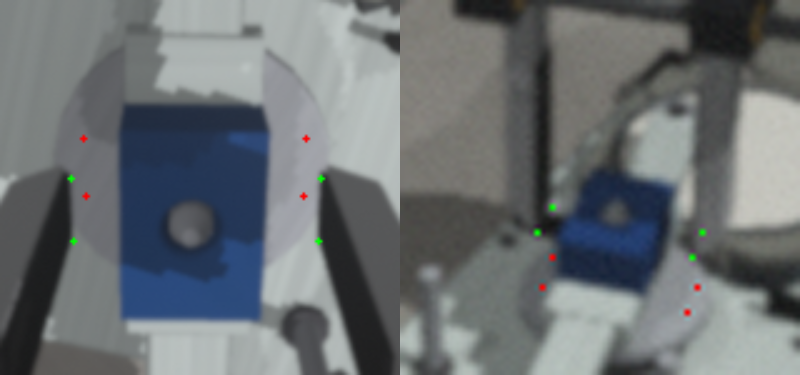

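Two views agree that the visible tips lie at the green marks, about 25 mm behind the reported TCP. The real tips are therefore near z≈0.057, so I'll go down 15 mm and grip.

{"op": "step_arm", "data": {
  "plan": [
    [0,0,5,0,0,0],
    [0,0,10,0,0,0],
    [0,0,14,0,0,0],
    [0,0,14,0,0,0]
  ]
}}

```text
time: 9.6
eef_pos: [0.5249, -0.0138, 0.0175]
eef_rot: [-3.074, -0.645, 0.001]
force: [-0.1, 0.8, 0.1]
finger_gap: 0.598
grip_force: 0.0
```

{"op": "step_arm", "data": {
  "plan": [
    [0,0,0,0,0,0],
    [0,0,0,0,0,0],
    [0,0,0,0,0,0],
    [0,0,0,0,0,0],
    [0,0,0,0,0,0]
  ],
  "hand": 1,
  "newtons": 25
}}

```text
time: 10.22
eef_pos: [0.5252, -0.0137, 0.0181]
eef_rot: [-3.074, -0.645, -0.0]
force: [-0.0, 1.1, 0.9]
finger_gap: 0.337
grip_force: 24.8
```

Solid grip: 31.7 mm gap (the boss is 32 mm) at 25 N. Lifting.

{"op": "step_arm", "data": {
  "plan": [
    [0,0,-3,0,0,0],
    [0,0,-8,0,0,0],
    [0,0,-15,0,0,0],
    [0,0,-22,0,0,0],
    [0,0,-30,0,0,0],
    [0,0,-40,0,0,0],
    [0,0,-50,0,0,0],
    [0,0,-60,0,0,0],
    [0,0,-60,0,0,0],
    [0,0,-60,0,0,0]
  ]
}}

```text
time: 11.48
eef_pos: [0.525, -0.0139, 0.0778]
eef_rot: [-3.074, -0.645, 0.001]
force: [-0.5, 0.3, -2.1]
finger_gap: 0.338
grip_force: 24.8
```

```bash
python3 - <<'E'
from h import *
s,M,yaw=tool(); print(s['eef_pos'],yaw,s['force'],s['finger_gap'],s['grip_force'])
z=.036+s['eef_pos'][2]-.018
for n,roi in (('top',(320,270,400,340)),('scene',(270,200,400,340))):
    c=cam(n); r=blob(c,red,roi); print(n,r[0],r[1],onz(c,[r[0]],z+.008))
c=cam('wrist'); b=blob(c,blu,(240,200,400,380)); print(b); print('boss in tool',1000*M.T@(onz(c,[b[2][0]],z+.03)[0]-s['eef_pos']))
E
```

```text
[ 0.52499962 -0.01385702  0.07780592] 0.4133227791454771 [-0.52238314  0.32690941 -2.05989071] 0.3377292891766682 24.834266639663838
top [356.63380282 304.05633803] [352 300  10   9  71] [[ 0.43582196 -0.05052427  0.10380592]]
scene [313.34705882 292.58823529] [307 286  14  15 170] [[ 0.43457177 -0.05281082  0.10380592]]
(array([317.14341761, 311.32279861]), array([ 287,  272,   62,   79, 4588], dtype=int32), ((317.5, 311.0), (78.0, 61.0), 90.0))
boss in tool [  1.30567625  -0.13679121 -48.00032507]
```

{"op": "step_arm", "data": {
  "plan": [
    [0,-30,-10,0,0,0],
    [0,-75,-20,0,0,0],
    [0,-120,-20,0,0,0],
    [0,-130,-20,0,0,0],
    [0,-130,-20,0,0,0],
    [0,-130,-20,0,0,0]
  ]
}}

```text
time: 12.38
eef_pos: [0.4737, 0.1042, 0.0979]
eef_rot: [3.074, 0.644, 0.0]
force: [-0.1, 0.8, -2.3]
finger_gap: 0.336
grip_force: 24.8
```

```bash
python3 - <<'E'
from h import *
s,M,yaw=tool(); print(s['eef_pos'],yaw,s['force'],s['finger_gap'],s['time'])
pin=np.array([.5235,-.0132,0]); 
outs=[]
for n in ('top','wrist','scene'):
    c=cam(n); h=cv2.cvtColor(c['img'],cv2.COLOR_RGB2HSV)
    px=proj(c,[pin+[0,0,.03]])[0]; print(n,px)
    # rectified patch of plane z=.036 around pin, 0.5mm/px
    N=100; gx,gy=np.meshgrid(np.arange(-N,N)*.0005,np.arange(-N,N)*.0005)
    P=np.c_[pin[0]+gx.ravel(),pin[1]+gy.ravel(),np.full(gx.size,.036)]
    q=proj(c,P).astype(np.float32).reshape(2*N,2*N,2)
    w=cv2.remap(c['img'],q[...,0],q[...,1],cv2.INTER_CUBIC); outs.append(w)
cv2.imwrite('pics/lugs.png',cv2.resize(np.hstack(outs),None,fx=1.33,fy=1.33)[::-1,:,::-1])
np.save('lugs.npy',np.array(outs))
for w in outs:
    h=cv2.cvtColor(w,cv2.COLOR_RGB2HSV); m=((h[...,0]>12)&(h[...,0]<32)&(h[...,1]>70)).astype(np.uint8)
    n,l,st,ce=cv2.connectedComponentsWithStats(m)
    print([(st[i,4],((ce[i]-100)*.5).round(1).tolist()) for i in range(1,n) if st[i,4]>30])
E
```

```text
[0.47372002 0.10424706 0.09785225] 0.4127307741218698 [-0.06477973  0.82541538 -2.32614265] 0.33567083625640487 12.375
top [340.1565288  269.40184204]
wrist [469.24506455 246.76205461]
scene [327.48735933 292.46936136]
[(np.int32(178), [13.3, -1.2]), (np.int32(196), [-29.3, 3.2])]
[(np.int32(237), [15.5, 0.4]), (np.int32(241), [-26.7, 4.5])]
[(np.int32(380), [12.3, -3.5]), (np.int32(337), [-30.3, 0.7])]
```

View pics/lugs.png

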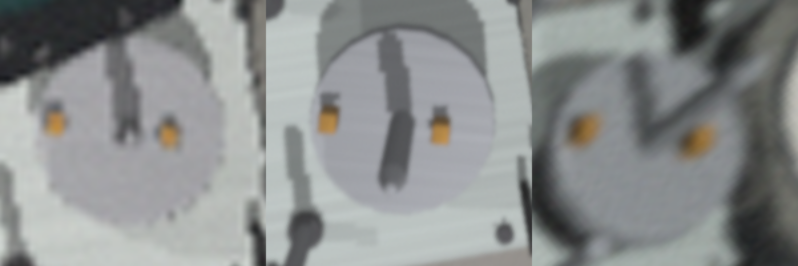

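Lug centres in all three views give a separation of 42.4–42.8 mm (43 expected) and a world angle of −0.10 rad. That is −0.275 from the fixture's x, so in range. Next I'll turn the arm end for end in the air, back above the pin.

{"op": "step_arm", "data": {
  "plan": [
    [0,15,0,0,0,-10],
    [0,40,0,0,0,-20],
    [0,70,0,0,0,-30],
    [0,100,0,0,0,-40],
    [0,120,0,0,0,-50],
    [0,130,0,0,0,-60],
    [0,130,0,0,0,-70],
    [0,130,0,0,0,-80],
    [0,130,0,0,0,-90],
    [0,130,0,0,0,-100]
  ]
}}

```text
time: 13.78
eef_pos: [0.5254, -0.0148, 0.0978]
eef_rot: [-1.476, -2.773, 0.0]
force: [0.9, 0.1, -2.6]
finger_gap: 0.34
grip_force: 24.8
```

{"op": "step_arm", "data": {
  "plan": [
    [0,0,0,0,0,-10],
    [0,0,0,0,0,-20],
    [0,0,0,0,0,-30],
    [0,0,0,0,0,-40],
    [0,0,0,0,0,-50.6],
    [0,0,0,0,0,-50.6],
    [0,0,0,0,0,-50.6],
    [0,0,0,0,0,-50.6]
  ]
}}

```text
time: 14.78
eef_pos: [0.5253, -0.0141, 0.0979]
eef_rot: [-0.159, -3.137, -0.0]
force: [0.6, 1.0, -2.3]
finger_gap: 0.341
grip_force: 24.8
```

```bash
python3 - <<'E'
from h import *
s,M,yaw=tool(); print(s['eef_pos'],yaw,s['joint_pos'],s['force'],s['finger_gap'],s['time'])
z=.036+s['eef_pos'][2]-.018
tp={'top':[.522,-.0131],'scene':[.5209,-.0152]}
for n in ('top','scene'):
    c=cam(n); q=proj(c,[[.615,-.022,z]])[0].astype(int); r=blob(c,red,(q[0]-40,q[1]-40,q[0]+40,q[1]+40))
    P=onz(c,[r[0]],z+.008 if n=='top' else z+.008)[0]; print(n,q,r[0],r[1],P)
    d=1000*(P[:2]-tp[n]); print('pad from pin',d,np.hypot(*d),np.arctan2(d[1],d[0]))
    h=cv2.cvtColor(c['img'],cv2.COLOR_RGB2HSV)
E
```

```text
[ 0.52525765 -0.01408113  0.09791478] 3.0401366889665105 [-1.59323456e-01  2.63001150e-01  1.73961844e+00  7.80351172e-05
  1.13905908e+00 -1.62869647e+00] [ 0.55846676  0.95632054 -2.31012024] 0.3406006789675956 14.775
top [345 232] [346.92537313 230.10447761] [343 226   9   9  67] [ 0.62046105 -0.025721    0.12391478]
pad from pin [ 98.46104781 -12.62099845] 99.2666486725486 -0.12748744763647862
scene [361 234] [366.44444444 229.69135802] [360 226  12  11  81] [ 0.62393937 -0.02547329  0.12391478]
pad from pin [103.03936617 -10.27328944] 103.5502363921328 -0.09937415699878391
```

{"op": "step_arm", "data": {
  "plan": [
    [5,2.2,0,0,0,-0.3],
    [5,2.2,12,0,0,-0.3],
    [5,2.2,26,0,0,-0.3],
    [5,2.2,38,0,0,-0.3],
    [5,2.2,38,0,0,-0.3],
    [5,2.2,38,0,0,-0.3],
    [5,2.2,38,0,0,-0.3]
  ]
}}

```text
time: 15.75
eef_pos: [0.521, -0.0113, 0.0604]
eef_rot: [0.148, 3.137, -0.0]
force: [-1.0, 0.6, -2.3]
finger_gap: 0.339
grip_force: 24.8
```

```bash
python3 - <<'E'
from h import *
s,M,yaw=tool(); print(s['eef_pos'],yaw,s['force'],s['finger_gap'],s['time'])
z=.018+s['eef_pos'][2]
for n,t in (('top',[.522,-.0131]),('scene',[.5209,-.0152])):
    c=cam(n); q=proj(c,[[.615,-.022,z]])[0].astype(int); r=blob(c,red,(q[0]-30,q[1]-30,q[0]+30,q[1]+30))
    P=onz(c,[r[0]],z+.008)[0]; d=1000*(P[:2]-t); print(n,r[0],r[1],P,d,np.hypot(*d),np.arctan2(d[1],d[0]))
E
```

```text
[ 0.52099547 -0.01131237  0.06037168] 3.0470053465667193 [-1.01490432  0.60304635 -2.27997355] 0.3389431899145711 15.75
top [344.38709677 233.06451613] [340 229   9   9  62] [ 0.61606988 -0.02160755  0.08637168] [94.06988049 -8.50754896] 94.45380248871516 -0.09019324008662313
scene [362.51282051 246.71794872] [356 243  12  11  78] [ 0.61995122 -0.02168231  0.08637168] [99.05122158 -6.48230766] 99.2631090000624 -0.06535080412504345
```

{"op": "step_arm", "data": {
  "plan": [
    [0,0,4,0,0,0],
    [0,0,8,0,0,0],
    [0,0,11,0,0,0],
    [0,0,14,0,0,0],
    [0,0,14,0,0,0]
  ]
}}

```text
time: 16.48
eef_pos: [0.5205, -0.0115, 0.0457]
eef_rot: [-0.148, -3.138, 0.001]
force: [-0.2, -0.7, -2.7]
finger_gap: 0.338
grip_force: 24.8
```

{"op": "step_arm", "data": {
  "plan": [
    [0,0,5,0,0,0],
    [0,0,10,0,0,0],
    [0,0,15,0,0,0],
    [0,0,20,0,0,0],
    [0,0,23,0,0,0],
    [0,0,23,0,0,0]
  ]
}}

```text
time: 17.23
eef_pos: [0.5207, -0.012, 0.0225]
eef_rot: [0.148, 3.138, -0.002]
force: [0.9, -6.3, -3.3]
finger_gap: 0.341
grip_force: 24.8
```

{"op": "step_arm", "data": {
  "plan": [
    [0,-1,0,0,0,0],
    [0,-2,2,0,0,0],
    [0,-2,4,0,0,0],
    [0,-2,6,0,0,0],
    [0,-2,6,0,0,0]
  ]
}}

```text
time: 17.85
eef_pos: [0.5198, -0.0128, 0.0166]
eef_rot: [-0.148, -3.137, -0.001]
force: [0.0, 0.4, -2.6]
finger_gap: 0.339
grip_force: 24.8
```

{"op": "step_arm", "data": {
  "plan": [
    [0,0,1.5,0,0,0],
    [0,0,3,0,0,0],
    [0,0,4,0,0,0],
    [0,0,4,0,0,0]
  ]
}}

```text
time: 18.35
eef_pos: [0.5202, -0.0132, 0.0128]
eef_rot: [-0.148, -3.138, -0.0]
force: [0.2, -0.3, -1.8]
finger_gap: 0.341
grip_force: 24.8
```

{"op": "step_arm", "data": {
  "plan": [
    [0,0,0.5,0,0,0],
    [0,0,1,0,0,0],
    [0,0,1,0,0,0]
  ]
}}

```text
time: 18.73
eef_pos: [0.5203, -0.0132, 0.0123]
eef_rot: [0.148, 3.138, 0.0]
force: [-1.8, -0.4, 1.5]
finger_gap: 0.337
grip_force: 24.8
```

Origin is at about 30 mm with first upward contact, so the arm is home. Release and retreat.

{"op": "step_arm", "data": {
  "plan": [
    [0,0,0,0,0,0],
    [0,0,0,0,0,0],
    [0,0,0,0,0,0],
    [0,0,0,0,0,0]
  ],
  "hand": 0.3
}}

```text
time: 19.23
eef_pos: [0.5204, -0.0132, 0.0119]
eef_rot: [0.148, 3.138, 0.0]
force: [0.2, -0.4, 0.2]
finger_gap: 0.694
grip_force: 0.0
```

{"op": "step_arm", "data": {
  "plan": [
    [0,0,-10,0,0,0],
    [0,0,-25,0,0,0],
    [0,0,-50,0,0,0],
    [0,0,-90,0,0,0],
    [0,0,-130,0,0,0],
    [0,0,-170,0,0,0],
    [0,-60,-190,0,0,0],
    [0,-110,-190,0,0,0],
    [0,-160,-190,0,0,0],
    [0,-180,-190,0,0,0],
    [0,-180,-190,0,0,0],
    [0,-180,-190,0,0,0]
  ]
}}

```text
time: 20.72
eef_pos: [0.5034, -0.1909, 0.2022]
eef_rot: [0.147, 3.138, 0.002]
force: [0.3, -0.4, 0.2]
finger_gap: 0.696
grip_force: 0.0
```

```bash
python3 - <<'E'
from h import *
s,M,yaw=tool(); print(s['eef_pos'],s['force'],s['finger_gap'],s['time'])
for n in ('top','scene'):
    c=cam(n); save(c,'f_'+n)
    q=proj(c,[[.615,-.022,.035]])[0].astype(int); r=blob(c,red,(q[0]-30,q[1]-30,q[0]+30,q[1]+30)); b=blob(c,blu,(q[0]-60,q[1]-20,q[0]+40,q[1]+80))
    P=onz(c,[r[0]],.038)[0]; B=onz(c,[b[2][0]],.06)[0]; d=P-B; print(n,r[0],r[1][4],b[2],P,B,np.hypot(*d[:2]),np.arctan2(d[1],d[0]))
    print('expected red at home/proud',proj(c,[[.522+.0935,-.0131-.0094,z] for z in (.038,.044)]))
    # changes vs before, outside fixture/robot
    o=cv2.imread(f'pics/{n}0.png')[:,:,::-1]; df=(cv2.absdiff(o,c['img']).max(2)>60).astype(np.uint8)
    df=cv2.morphologyEx(df,cv2.MORPH_OPEN,np.ones((2,2))); k,l,st,ce=cv2.connectedComponentsWithStats(df)
    print([st[i].tolist() for i in range(1,k) if st[i,4]>8])
E
```

```text
[ 0.50336547 -0.19089088  0.20215962] [ 0.34911331 -0.39843176  0.18345405] 0.6956717075671229 20.725
top [344.         234.62711864] 59 ((340.5, 270.0), (16.0, 11.0), 90.0) [ 0.61575208 -0.02345386  0.038     ] [ 0.52174047 -0.01255515  0.06      ] 0.09464123952007383 -0.11541418649081715
expected red at home/proud [[343.6421163  234.72221733]
 [343.77350978 234.54973628]]
[[330, 231, 20, 32, 276], [319, 236, 7, 11, 42], [326, 237, 3, 3, 9], [461, 240, 8, 7, 29], [393, 245, 133, 157, 4967], [458, 249, 5, 14, 44], [455, 263, 3, 5, 13], [348, 272, 3, 6, 15], [317, 283, 10, 10, 65], [330, 289, 3, 4, 9], [347, 288, 4, 6, 20], [319, 295, 4, 4, 14], [330, 294, 6, 7, 23], [416, 299, 17, 31, 130], [352, 300, 9, 9, 67], [472, 329, 26, 51, 239], [411, 336, 8, 15, 83], [403, 346, 7, 9, 43], [384, 353, 36, 39, 477], [403, 386, 12, 14, 104], [395, 396, 5, 6, 22], [450, 404, 10, 10, 53], [372, 408, 23, 72, 1144], [395, 412, 50, 68, 1732], [458, 413, 4, 6, 12], [41, 415, 50, 56, 708], [79, 417, 9, 8, 40], [267, 416, 10, 6, 28], [55, 418, 4, 3, 12], [278, 421, 22, 59, 630], [415, 421, 4, 3, 10], [2
[... 1133 characters left out ...]
 33], [418, 150, 7, 11, 55], [454, 155, 42, 23, 393], [400, 156, 15, 14, 103], [418, 170, 43, 32, 292], [472, 183, 20, 20, 160], [401, 187, 4, 11, 34], [397, 202, 7, 6, 28], [439, 208, 16, 37, 286], [399, 219, 6, 11, 50], [339, 256, 4, 4, 14], [356, 265, 13, 13, 123], [325, 271, 3, 3, 9], [332, 271, 10, 6, 40], [344, 281, 5, 8, 34], [338, 285, 4, 6, 17], [318, 292, 14, 7, 52], [78, 301, 7, 65, 330], [286, 301, 4, 5, 16], [314, 300, 13, 12, 105], [295, 302, 3, 3, 9], [281, 309, 20, 12, 129], [0, 312, 62, 12, 359], [300, 315, 23, 16, 227], [0, 331, 51, 25, 1047], [81, 367, 5, 13, 38], [82, 373, 37, 91, 1787], [76, 378, 4, 26, 75], [71, 412, 3, 6, 15], [72, 419, 3, 6, 17], [0, 471, 57, 9, 335]]
```

```bash
python3 -c "
from cell import robot; print(robot.close_job())"
```

```text
the job is handed in; nothing more can be done
None
```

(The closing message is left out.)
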